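# Walk a die block round to the fence

## Task

Turn the heavy die block and slide it up to the dark steel fence until one of its two long sides lies flat against the fence, with no part of the block sticking out past either end of the fence. It is too wide to grip: walk it round by pushing at its corners with the fingertips, without batting it, and never lift or tip it. Leave the small things lying round it (padlock, lock cylinder, cutter wheel, hex key, copper bar) where they are, and finish with the hand clear.

Things in the scene. Friction and masses are not known exactly. Their poses are not given: they have to be found in the camera images.
- die_block: Loose matt grey aluminium block, 0.6 to 1 kg. Foot 95 mm along its x, 125 mm along its y, 28 mm high, upright sides; raised top 87x117 mm, 38 mm high in all, with two 14 mm dowel holes. Origin: centre of the underside, under the centre of mass; z up. Long sides: faces at x = +-47.5 mm, either may meet the fence. Starts 45 to 90 degrees, either way, from lying along it. Slides at 3 to 12 N, stays where left.
- fence: Dark steel angle rail fixed to the desk, 220 mm long along its y, upright plate 40 mm high, 8 mm thick; foot, webs and bolts reach 36 mm behind. Origin: at desk level under the middle of the flat working face, which is the plane x = 0 of this frame and looks along -x, to the robot and the block. z up.
- padlock_40: Brass padlock lying flat beside the work, 50 x 57 x 13 mm. Origin under its middle. Leave alone.
- hex_key: Black L hex key lying beside the work, 32 x 90 x 6 mm. Origin under its middle. Leave alone.
- cutter_wheel: Grey toothed cutter disc lying flat beside the work, 60 mm across, 10 mm thick. Origin under its middle. Leave alone.
- cylinder_60: Brass profile lock cylinder lying beside the work, 66 x 43 x 17 mm. Origin under its middle. Leave alone.
- copper_bar: Copper bar lying beside the work, 26 x 76 x 14 mm. Origin under its middle. Leave alone.
Not all that is in view belongs to the job. What is shaped like the die_block but pink is not meant.

How it is judged (in metres and radians):
At the end, for the whole second after the job is handed in: A long side of the block lies against the fence face: within 0.035 rad of parallel, block centre at most 51 mm in front of the face (47.5 mm is full contact) and within 50 mm of the middle of the fence along it, so neither end overhangs; flat on the desk and at rest (angle between the x axis of die_block and the x axis of fence, either way round below 0.035 rad and x of die_block in the frame of fence above -0.051 m and y of die_block in the frame of fence between -0.05 and 0.05 m and z of die_block in the frame of fence below 0.004 m and angle between die_block's own z axis and vertical below 0.04 rad and linear speed of die_block below 0.01 m/s); the robot touches nothing.
It fails at once if the block is lifted or tipped (height (world z) of die_block above 0.008 m or angle between die_block's own z axis and vertical above 0.12 rad).
It fails at once if the block is batted (moves faster than 0.4 m/s) (linear speed of die_block above 0.4 m/s).
It fails at once if one of the small things beside the work is moved by more than 20 mm (distance of any of padlock_40, hex_key, cutter_wheel, cylinder_60, copper_bar from where it was at the start of the episode above 0.02 m).
It also fails if it takes over 64 s, if anything falls off the work surface, if the arm or the gripper's body presses on something with over 40 N, if the wrist force passes 120 N, or if a joint passes its speed limit or range.

## Robot

A 6-joint arm with a two-finger parallel gripper is mounted at the origin on a cart in front of the work surface, level with it; the furniture and walls round the work are solid. World frame = base frame: x ahead of the robot, y to its left, z up, the work surface at z = 0. Lengths are in mm, angles in rad, forces in N, time in s.
With the tool pointing down it reaches from about 325 to 775 mm from the base axis. Payload 9.3 kg.
Tool frame: the origin (TCP) lies at the very end of the fingers, on their centre line; the grasp point (between the pads) lies 19 mm behind it (env.pinch_z is the distance from the TCP to the grasp point, in mm); z points along the fingers, y is the direction in which the jaws open and shut (so a half turn about z gives the same grasp; the last joint's range is limited). The gripper opens to 85 mm and grips with 20 to 120 N. Pads are 22 mm wide; open, the fingers measure 114 mm over their backs; the gripper's body (76 mm by 85 mm) begins 54 mm behind the grasp point. The pads swing forward as they close: fully open they stand 13 mm farther back than shut.
Start: joints at [1.189, 0.259, 0.021, 1.334, 0, 1.418], TCP at [124.746, 535.663, 231.279] pointing down, gripper open.
Joint ranges: [-3.04, 3.04], [-0.91, 1.82], [-1.04, 1.36], [-1.92, 1.95], [-1.52, 1.45], [-3.14, 3.14]. Speed limits (rad/s): [2.22, 2.22, 2.79, 3.14, 3.14, 3.14].

## Interface

Orientations are given as [roll, pitch, yaw] about the fixed x, y, z axes, in that order (R = Rz(yaw) Ry(pitch) Rx(roll)).
In Python, from rig import env gives the robot as it stands.
- The arm moves only by the tool step_arm, never from a script. Its argument "targets" is a list of rows, each a list of 4 numbers: the shift along the tool's x, y, z in units of 40 mm (1.0 is 40 mm), then the turn about the tool's z in degrees. In form: [[dx, dy, dz, yaw], ...]. A call has 1 to 12 rows; each row is the pose to reach, as a shift and turn from the pose measured when the call began, along the tool's axes at that moment; what a row does not reach only later rows make up. A row lasts 1/8 s, in which the tool goes at most 62.5 mm and 10.7 degrees, less where a joint would pass 70% of its speed; a pose out of reach is approached as far as the arm can. A call with a gripper value outside its range is refused whole. "fingers" is the gripper's target within -1 to 1 (shut at 1, half-way at 0, fully open at -1), set as the call begins (left out, the last holds). The fingers move at their own pace and stop on an object; "grip_force" is the grip in N (left out, the last holds). Time passes only in rows, so rows that repeat a pose let the fingers close. It gives the time, the measured TCP pose, the force and the opening at its end, in the units of the state.
- env.sense(): the state, without advancing time (a new reading comes with each control period).
- env.snapshot(name): name is "scene" or "side" or "wrist"; returns a dict with "img" (420x560x3 uint8, red, green, blue), "depth" (420x560 float32, mm along the optical axis (not along the pixel's ray), 0 where there is no reading), "intrinsics" (3x3 intrinsics, pixels), "dist_coeffs" ([k1, k2, p1, p2, k3] as OpenCV has them; the pictures are not rectified), "R" (3x3) and "t" (3): a world point X has camera coordinates R X + t. Camera axes: x right, y down, z forward; pixel columns grow to the right and rows downward; lengths in mm; the calibration is good to about 2 mm. A picture is of the moment at which its call begins.
- env.hand_in(): hands the job in, once; it reports no verdict.
The state is a dict: "time_s": time; "joints": joint angles; "joint_velocities": joint speeds; "joint_torque": joint torques, N m; "ee_pos": TCP position; "tool_rot": TCP orientation; "force": force on the tool from outside, world axes, zero at the start; "wrist_torque": the same for the moment, N m; "width": opening from 0.0 (shut) to 1.0 (fully open).
Only numpy, scipy, OpenCV 4.12 (cv2) and the standard library are available. Lean on these libraries where they do the work, as an engineer would, in place of code of your own. Each camera call takes 0.05 s, during which the arm holds its last target.

## Working session

There is one attempt and no reset: what is moved stays moved. The work goes in short steps, Python scripts to look and compute and a tool call to move; the robot and the scene stay as the last step left them, time stands still between calls to the robot, and variables do not carry over. Pictures are saved under pics/ and viewed, and the job is handed in when it is done.

Besides the shell and the picture viewer there is one more tool, called after "Emit:" as name(argument=value, ...), one argument or row to a line, values as JSON. step_arm: Moves the arm, as the interface text tells. Its arguments: {"type":"object","properties":{"targets":{"type":"array","items":{"type":"array","items":{"type":"number"}}},"fingers":{"type":"number"},"grip_force":{"type":"number"}},"required":["targets"]}

```bash
ls; mkdir -p pics; python3 - <<'E'
from rig import env
import cv2
s=env.sense();print(s)
for n in("scene","side","wrist"):
    d=env.snapshot(n);cv2.imwrite(f"pics/{n}0.png",d["img"][:,:,::-1]);print(n,d["intrinsics"].tolist(),d["dist_coeffs"],d["R"].tolist(),d["t"])
E
```

```text
pics
{'time_s': 0.0, 'joints': array([1.18941834e+00, 2.59188636e-01, 2.07741535e-02, 1.33371202e+00,
       1.60354859e-05, 1.41820293e+00]), 'joint_velocities': array([ 0.00093278,  0.00056347,  0.00068142, -0.00030755, -0.00310126,
        0.00039428]), 'joint_torque': array([ 1.33988193e-03, -5.55628967e+01,  3.44535470e+01,  1.34172424e-02,
       -2.91492524e-04, -4.26030198e-06]), 'ee_pos': array([124.62795713, 535.40729474, 230.67298351]), 'tool_rot': array([-3.14028037e+00, -2.18039090e-04,  2.91280791e+00]), 'force': array([ 0.23460346, -0.32176382, -0.0499348 ]), 'wrist_torque': array([ 0.04344861, -0.0040963 ,  0.04522495]), 'width': 0.9967249768169728}
scene [[435.6773075407781, 0.0, 277.10158013850673], [0.0, 435.6773075407781, 209.43305263821375], [0.0, 0.0, 1.0]] [-0.13733582  0.          0.          0.          0.        ] [[0.7212957608355073, -0.692621450758758, -0.002819813745593389], [-0.4742211002116711, -0.4908782227788553, -0.7308576595449382], [0.5048235072921614, 0.5285017467807518, -0.6825240875858779]] [-349.92682228  308.20307274  745.15828753]
side [[382.77162431970737, 0.0, 281.2670703271607], [0.0, 382.77162431970737, 215.5027257837834], [0.0, 0.0, 1.0]] [0.00173976 0.         0.         0.         0.        ] [[-0.8448870166474559, -0.5347442356898454, 0.01464689376776497], [-0.2919385406070501, 0.437968819420116, -0.8502677235576896], [0.44826088119396174, -0.7226561530992681, -0.5261466209897961]] [472.05657006 174.33451127 669.83938275]
wrist [[291.4954850566366, 0.0, 284.6553028061959], [0.0, 291.4954850566366, 215.4209147517912], [0.0, 0.0, 1.0]] [-0.00674272  0.          0.          0.          0.        ] [[0.22697643343419022, 0.9738985509286563, -0.0018196605613365908], [0.9278446345487671, -0.21567459154835142, 0.30428408551798586], [0.29594937540829486, -0.07075367877019274, -0.9525795946459934]] [-549.26330465  -39.19843042  379.94835777]
```

View pics/scene0.png

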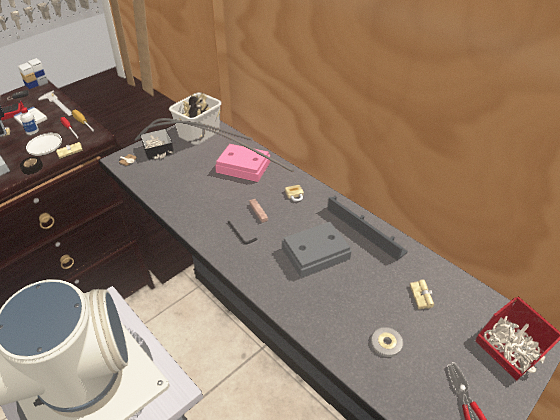

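View pics/side0.png

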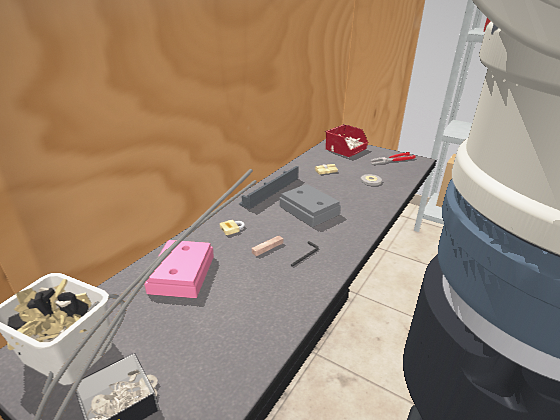

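View pics/wrist0.png

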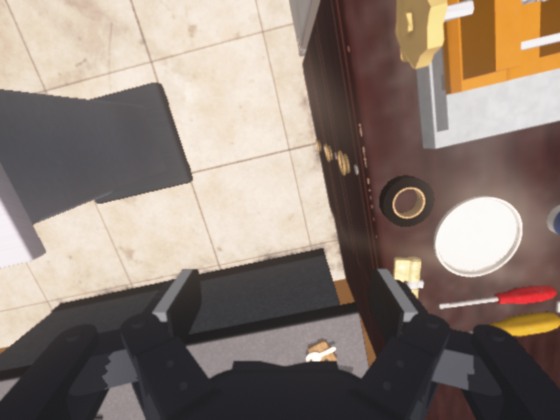

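The scene view shows the grey block at about (317,247), the pink lookalike at (242,161), and the fence from (330,200) to (405,252). The small things are the hex key (243,232), copper bar (258,210), padlock (293,192), cylinder (422,294) and cutter (387,342). The grey block next to the fence is the one meant. I'll confirm that in a crop and then measure it.

```bash
cat > h.py <<'E'
import numpy as np,cv2
def rays(d,uv):
    p=cv2.undistortPoints(np.array(uv,float).reshape(-1,1,2),d["intrinsics"],np.array(d["dist_coeffs"])).reshape(-1,2)
    dirs=np.c_[p,np.ones(len(p))]@d["R"]   # R^T d
    o=-np.array(d["R"]).T@np.array(d["t"])
    return o,dirs
def onz(d,uv,z):
    o,r=rays(d,uv); return o+r*((z-o[2])/r[:,2])[:,None]
def cloud(d):
    h,w=d["depth"].shape
    u,v=np.meshgrid(np.arange(w),np.arange(h))
    o,r=rays(d,np.c_[u.ravel(),v.ravel()])
    P=o+r*d["depth"].ravel()[:,None]
    P[d["depth"].ravel()==0]=np.nan
    return P.reshape(h,w,3)
E
python3 - <<'E'
from rig import env
from h import *
for n,(x0,y0,x1,y1) in dict(scene=(210,170,450,370),side=(200,130,420,290)).items():
    d=env.snapshot(n); c=d["img"][y0:y1,x0:x1,::-1]
    cv2.imwrite(f"pics/{n}_crop.png",cv2.resize(c,None,fx=3.3,fy=3,interpolation=cv2.INTER_CUBIC) if n=="scene" else cv2.resize(c,None,fx=3.5,fy=3.5,interpolation=cv2.INTER_CUBIC))
    P=cloud(d)
    # top-down ortho picture: height map
    im=d["img"]
    hm=np.zeros((600,800,3),np.uint8)
    # x 300..800 up, y -300..300 left ; 1px/mm
    m=np.isfinite(P[...,2])&(P[...,2]>-15)&(P[...,2]<80)
    X,Y=P[m][:,0],P[m][:,1]
    r=(900-X).astype(int);cc=(500-Y).astype(int)
    ok=(r>=0)&(r<599)&(cc>=0)&(cc<799)
    for a in(0,1):
        for b in(0,1): hm[r[ok]+a,cc[ok]+b]=im[m][ok][:,::-1]
    cv2.imwrite(f"pics/{n}_top.png",hm)
    # plane level at desk
    print(n,np.nanmedian(P[...,2][m]))
    np.save(f"{n}P.npy",P)
E
```

```text
scene 0.7978490609377218
side 0.4531834835952111
```

View pics/scene_crop.png

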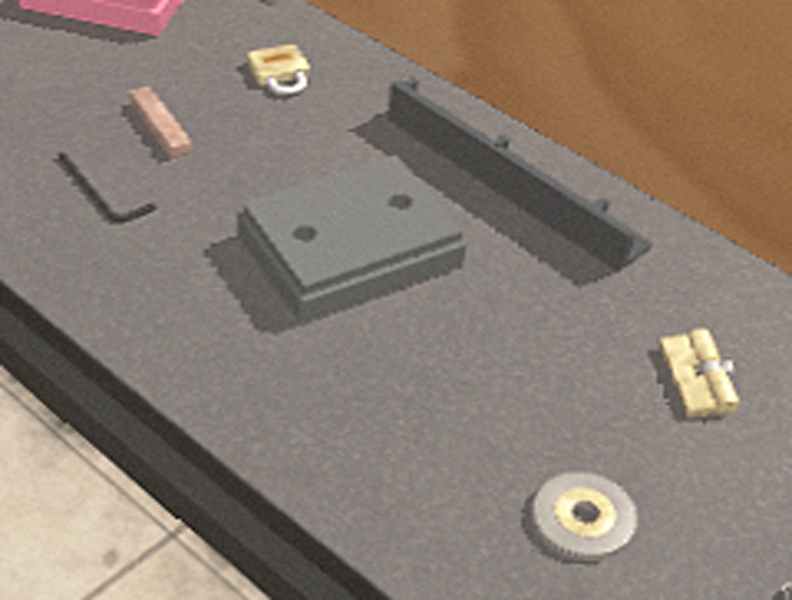

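View pics/side_crop.png

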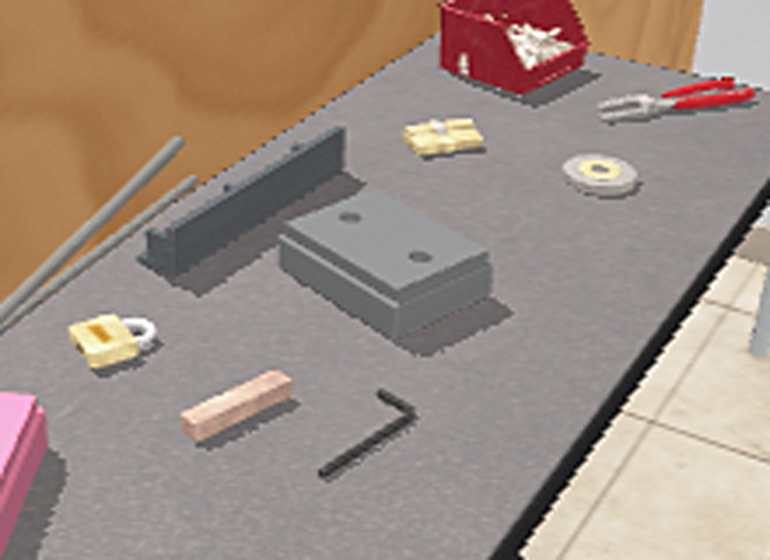

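View pics/scene_top.png

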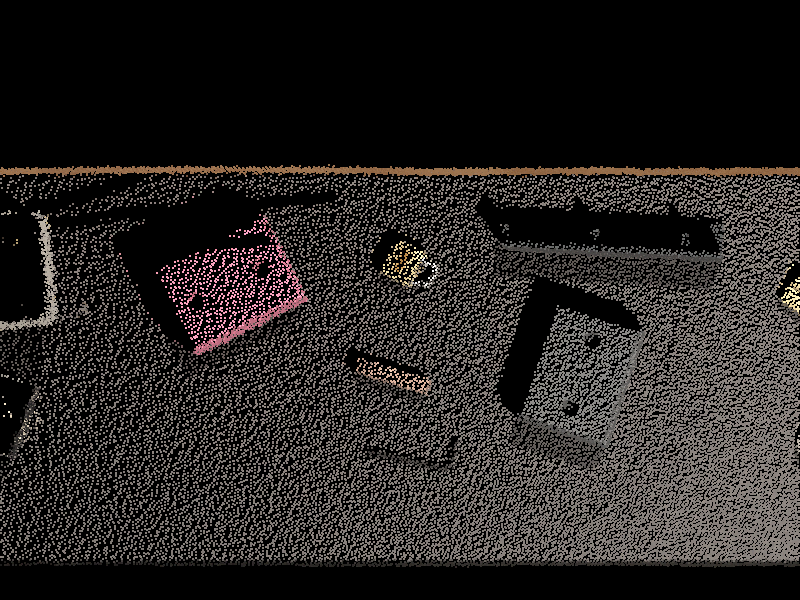

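The crops confirm it: a matt grey stepped block with two dowel holes, next to the fence. The pink one is the decoy. Next I'll measure it in both views.

```bash
cat >> h.py <<'E'
def toppts(d,zlo,zhi,box):
    P=cloud(d); x0,x1,y0,y1=box
    m=(P[...,2]>zlo)&(P[...,2]<zhi)&(P[...,0]>x0)&(P[...,0]<x1)&(P[...,1]>y0)&(P[...,1]<y1)
    return P,m
E
python3 - <<'E'
from rig import env
from h import *
S={n:env.snapshot(n) for n in("scene","side")}
for n,d in S.items():
    P,m=toppts(d,33,44,(420,640,-160,20))
    m=cv2.morphologyEx(m.astype(np.uint8),cv2.MORPH_OPEN,np.ones((3,3)))
    k,l,st,_=cv2.connectedComponentsWithStats(m); i=1+np.argmax(st[1:,4]); m=l==i
    q=P[m]; r=cv2.minAreaRect(q[:,:2].astype(np.float32)); print(n,"top",np.median(q[:,2]),r,cv2.boxPoints(r).tolist(),len(q))
    # ray-cast mask contour on z=38
    c,_=cv2.findContours(m.astype(np.uint8),cv2.RETR_EXTERNAL,cv2.CHAIN_APPROX_NONE)
    c=max(c,key=cv2.contourArea).reshape(-1,2); w=onz(d,c,38)[:,:2].astype(np.float32); r=cv2.minAreaRect(w); print("  ray",r,cv2.boxPoints(r).round(1).tolist())
    # fence face & plate top
    P,m=toppts(d,8,36,(600,700,-240,10)); q=P[m]
    # front: bin by y, min x
    ys=np.arange(-215,0,15); f=[]
    for y in ys:
        s=q[abs(q[:,1]-y)<7]
        if len(s)>5: f.append((y,np.percentile(s[:,0],10),np.median(s[:,0])))
    f=np.array(f);print(f.round(1).tolist())
    P,m=toppts(d,36,46,(600,700,-260,30)); q=P[m]; print("plate top",np.median(q[:,2]),cv2.minAreaRect(q[:,:2].astype(np.float32)),q.min(0),q.max(0))
    for nm,b,z in(("hex",(430,500,40,140),(3,15)),("cop",(490,560,60,160),(6,22)),("pad",(590,680,60,130),(5,22)),("cyl",(560,660,-360,-270),(7,26)),("cut",(380,520,-400,-270),(5,18))):
        P,m=toppts(d,*z,b); q=P[m]
        if len(q): print("  ",nm,len(q),np.percentile(q,2,axis=0).round(),np.percentile(q,98,axis=0).round())
E
```

```text
scene top 37.16427974613066 ((526.3331298828125, -80.28340148925781), (89.7509994506836, 117.08871459960938), 71.57423400878906) [[456.6060485839844, -104.35386657714844], [567.6920776367188, -141.36276245117188], [596.0601806640625, -56.21293640136719], [484.97418212890625, -19.20404052734375]] 1583
  ray ((524.100830078125, -81.64012145996094), (89.69111633300781, 117.25730895996094), 71.68618774414062) [[454.3999938964844, -105.80000305175781], [565.7000122070312, -142.60000610351562], [593.9000244140625, -57.5], [482.5, -20.600000381469727]]
[[-215.0, 639.9, 641.2], [-200.0, 639.7, 640.9], [-185.0, 640.9, 643.1], [-170.0, 642.1, 643.6], [-155.0, 642.5, 643.9], [-140.0, 643.6, 644.9], [-125.0, 644.2, 645.9], [-110.0, 645.0, 646.5], [-95.0, 646.4, 647.9], [-80.0, 646.5, 647.5], [-65.0, 647.1, 648.6], [-50.0, 648.6, 649.9], [-35.0, 648.7, 650.6], [-20.0, 649.8, 651.2], [-5.0, 650.4, 653.6]]
plate top 38.8629224192735 ((649.5418090820312, -111.81600952148438), (218.689453125, 12.105087280273438), 86.93499755859375) [ 638.34739824 -221.13254206   36.08481846] [659.71065996  -2.6742055
[... 907 characters left out ...]
5.0, 642.5, 643.8], [-140.0, 643.4, 644.8], [-125.0, 644.4, 645.5], [-110.0, 645.1, 646.1], [-95.0, 646.1, 647.6], [-80.0, 647.1, 648.3], [-65.0, 648.1, 649.4], [-50.0, 648.1, 649.6], [-35.0, 649.4, 650.6], [-20.0, 650.9, 651.9], [-5.0, 651.9, 660.5]]
plate top 39.182117597882325 ((650.0878295898438, -108.5195083618164), (219.7405242919922, 11.3042573928833), 86.9444580078125) [ 639.8587361  -218.04305317   36.02787172] [659.38876546   1.38284249  41.57366793]
   hex 99 [431.  47.   3.] [458. 134.   6.]
   cop 243 [506.  77.   6.] [539. 147.  15.]
   pad 230 [613.  70.   6.] [657. 121.  14.]
   cyl 136 [ 569. -335.    8.] [ 621. -280.   17.]
   cut 158 [ 430. -350.    5.] [ 483. -294.   10.]
```

The block centre is at about (526,-79) and its long axis is at -18.4°. The fence middle is at about (646,-110), with its yaw about -3.1°. So the block needs about -75° of turn (clockwise from above) and about +72 mm in x. I'll push the near short face at its left end first.

```bash
cat >> h.py <<'E'
def go(env,*tg):
    """tg: (x,y,z,yawdeg) world -> rows"""
    from scipy.spatial.transform import Rotation as Ro
    s=env.sense(); R=Ro.from_euler("xyz",s["tool_rot"]).as_matrix()
    y0=np.degrees(s["tool_rot"][2])
    print("t",round(s["time_s"],2),"at",s["ee_pos"].round(1),"yaw",round(y0,1),"F",s["force"].round(1),"w",round(s["width"],2))
    for x,y,z,yw in tg:
        d=R.T@(np.array([x,y,z])-s["ee_pos"])/40
        print("  row",d.round(3).tolist(),round(-((yw-y0+180)%360-180),1))
E
python3 - <<'E'
from rig import env
from h import *
go(env,(442,-17,150,161.6))
E
```

```text
t 0.35 at [124.7 535.6 231.1] yaw 166.9 F [ 0.5 -0.3 -0.2] w 1.0
  row [-10.859, -11.656, 2.031] 5.3
```

Emit:
step_arm(
  targets=[
    [-1.2,-1.3,0,0],
    [-2.4,-2.6,0,0],
    [-3.6,-3.9,0,0],
    [-4.8,-5.2,0.2,0],
    [-6,-6.5,0.5,0],
    [-7.2,-7.8,0.8,2],
    [-8.4,-9.1,1.2,5.3],
    [-9.6,-10.4,1.6,5.3],
    [-10.86,-11.66,2,5.3],
    [-10.86,-11.66,2,5.3],
    [-10.86,-11.66,2,5.3],
    [-10.86,-11.66,2,5.3],
  ],
  fingers=1,
  grip_force=60,
)

```text
time_s: 1.85
ee_pos: [442.1, -17.9, 150.8]
tool_rot: [-3.141, -0.001, 2.818]
force: [-0.6, 0.1, 0.2]
width: 0.004
```

```bash
python3 - <<'E'
from rig import env
from h import *
go(env,(442,-17,10,161.6))
d=env.snapshot("scene");cv2.imwrite("pics/s1.png",d["img"][:,:,::-1])
E
```

```text
t 1.85 at [442.1 -17.9 150.8] yaw 161.5 F [-0.6  0.1  0.2] w 0.0
  row [0.005, 0.022, 3.52] -0.1
```

View pics/s1.png

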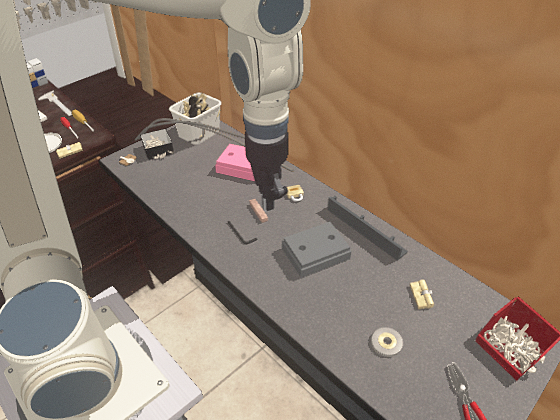

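The shut fingers hang at about (268,205), above the desk and to the left of the block, which is in plain view at (317,247). I'll lower them and start pushing slowly.

Emit:
step_arm(
  targets=[
    [0,0,1.2,0],
    [0,0,2.4,0],
    [0,0,3.2,0],
    [0,0,3.5,0],
    [0,0,3.5,0],
    [-0.2,0,3.5,0],
    [-0.4,0,3.5,0],
    [-0.5,0,3.5,0],
    [-0.6,0,3.5,0],
    [-0.7,0,3.5,0],
    [-0.8,0,3.5,0],
    [-0.9,0,3.5,0],
  ],
)

```text
time_s: 3.4
ee_pos: [473.6, -27.3, 10.8]
tool_rot: [3.141, -0.005, 2.82]
force: [-6.5, 5.2, 6.2]
width: 0.001
```

```bash
cat >> h.py <<'E'
FA=np.array([646.,-110.]); FN=np.array([1,-.0543]);FN/=np.linalg.norm(FN); FT=np.array([-FN[1],FN[0]])
def look(env,tag,center,save=True,rad=100,views=("scene","side")):
    for n in views:
        d=env.snapshot(n)
        P=cloud(d); q=P
        m=(abs(P[...,2]-37.5)<3.5)&(np.hypot(P[...,0]-center[0],P[...,1]-center[1])<rad)&((P[...,:2]-FA)@FN<-3)
        m=cv2.morphologyEx(m.astype(np.uint8),cv2.MORPH_OPEN,np.ones((3,3)))
        k,l,st,_=cv2.connectedComponentsWithStats(m)
        if k<2: print(n,"none");continue
        m=l==1+np.argmax(st[1:,4]); w=P[m][:,:2].astype(np.float32)
        r=cv2.minAreaRect(w); b=cv2.boxPoints(r)
        e=[b[1]-b[0],b[2]-b[1]]; e=max(e,key=np.linalg.norm); a=np.degrees(np.arctan2(e[1],e[0]))
        a=(a+180)%180-180  # -180..0
        c=np.array(r[0]); f=c-FA
        ua=np.array([np.cos(np.radians(a)),np.sin(np.radians(a))]);va=np.array([-ua[1],ua[0]])
        print(n,"c",c.round(1),"long",round(a,1),"(goal -93.1) size",np.round(r[1],1),"fence x",(f@FN).round(1),"y",(f@FT).round(1))
        for su in(1,-1):
            for sv in(1,-1): print("   corner u%+d v%+d"%(su,sv),(c+su*62.5*ua+sv*47.5*va).round(0))
        if save: cv2.imwrite(f"pics/{tag}_{n}.png",cv2.resize(d["img"][130:330,160:460,::-1],None,fx=2.6,fy=2.6))
E
python3 - <<'E'
from rig import env
from h import *
go(env)
look(env,"p1",(530,-80))
E
```

```text
t 3.4 at [473.6 -27.3  10.8] yaw 161.6 F [-6.5  5.2  6.2] w 0.0
scene c [531.1 -83.7] long -19.9 (goal -93.1) size [ 89.9 116.9] fence x -116.1 y 20.0
   corner u+1 v+1 [606. -60.]
   corner u+1 v-1 [ 574. -150.]
   corner u-1 v+1 [489. -18.]
   corner u-1 v-1 [ 456. -107.]
side c [569.8 -69.3] long -62.0 (goal -93.1) size [ 55.3 117. ] fence x -78.3 y 36.5
   corner u+1 v+1 [ 641. -102.]
   corner u+1 v-1 [ 557. -147.]
   corner u-1 v+1 [582.   8.]
   corner u-1 v-1 [499. -36.]
```

View pics/p1_scene.png

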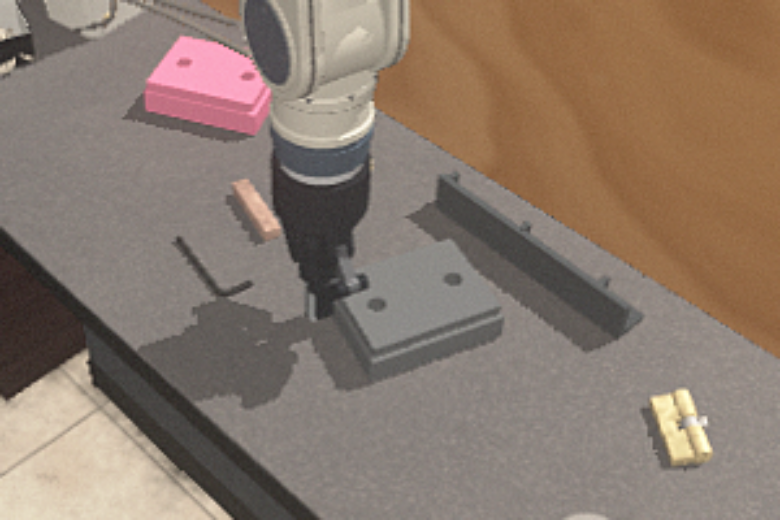

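The fingers are in contact at (325,300) in the crop, and the block has begun to move. I'll keep pushing, using the scene view, since the arm blocks the side view.

Emit:
step_arm(
  targets=[
    [-0.1,0,0,0],
    [-0.2,0,0,0],
    [-0.3,0,0,0],
    [-0.4,0,0,0],
    [-0.5,0,0,0],
    [-0.6,0,0,0],
    [-0.7,0,0,0],
  ],
)

```text
time_s: 4.38
ee_pos: [499.3, -35.5, 10.3]
tool_rot: [3.14, -0.008, 2.82]
force: [-6.8, 5.1, 4.9]
width: 0.001
```

```bash
python3 - <<'E'
from rig import env
from h import *
go(env)
look(env,"p2",(545,-85),views=("scene",))
E
```

```text
t 4.38 at [499.3 -35.5  10.3] yaw 161.6 F [-6.8  5.1  4.9] w 0.0
scene c [550.9 -97.8] long -29.1 (goal -93.1) size [ 91.2 116.3] fence x -95.6 y 7.0
   corner u+1 v+1 [629. -87.]
   corner u+1 v-1 [ 582. -170.]
   corner u-1 v+1 [519. -26.]
   corner u-1 v-1 [ 473. -109.]
```

View pics/p2_scene.png

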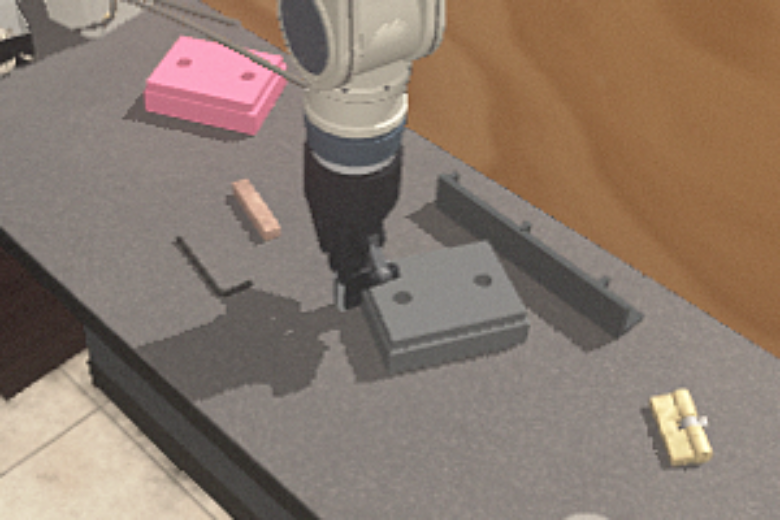

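So far the block has translated more than it has turned, because friction steers the push towards the centre. I'll switch to the right-hand long side near its near corner (473,-109), pushing along that side's normal. The lever is better there, and that side ends up facing the robot anyway.

```bash
python3 - <<'E'
from rig import env
from h import *
go(env,(465,-24,10,161.6),(465,-24,70,161.6),(440,-80,70,200),(468,-142,70,240.9),(468,-142,10,240.9))
E
```

```text
t 4.42 at [500.  -35.7  10.4] yaw 161.6 F [-4.4  4.   3.3] w 0.0
  row [0.923, 0.002, 0.015] -0.0
  row [0.933, 0.004, -1.485] -0.0
  row [1.084, -1.522, -1.486] -38.4
  row [-0.07, -2.771, -1.496] -79.3
  row [-0.08, -2.773, 0.004] -79.3
```

Emit:
step_arm(
  targets=[
    [0.4,0,0,0],
    [0.9,0,0,0],
    [0.9,0,-1.3,0],
    [1,-0.5,-1.5,-10],
    [1.05,-1,-1.5,-20],
    [1.08,-1.5,-1.5,-30],
    [0.8,-2,-1.5,-40],
    [0.3,-2.5,-1.5,-50],
    [-0.08,-2.77,-1.5,-60],
    [-0.08,-2.77,-1.5,-70],
    [-0.08,-2.77,-1.5,-79],
    [-0.08,-2.77,-1.5,-79],
  ],
)

```text
time_s: 5.92
ee_pos: [467.7, -141.8, 70.1]
tool_rot: [3.134, -0.0, -2.085]
force: [-0.2, 0.7, -0.8]
width: 0.0
```

```bash
python3 - <<'E'
from rig import env
from h import *
go(env,(468,-142,10,240.9))
look(env,"p3",(550,-95))
E
```

```text
t 5.92 at [ 467.7 -141.8   70.1] yaw -119.5 F [-0.2  0.7 -0.8] w 0.0
  row [0.0, -0.021, 1.501] -0.4
scene c [ 556.4 -130. ] long -24.9 (goal -93.1) size [41. 78.] fence x -88.4 y -24.8
   corner u+1 v+1 [ 633. -113.]
   corner u+1 v-1 [ 593. -199.]
   corner u-1 v+1 [520. -61.]
   corner u-1 v-1 [ 480. -147.]
side c [549.7 -95.8] long -28.8 (goal -93.1) size [ 89.1 120.6] fence x -96.9 y 9.0
   corner u+1 v+1 [627. -84.]
   corner u+1 v-1 [ 582. -168.]
   corner u-1 v+1 [518. -24.]
   corner u-1 v-1 [ 472. -107.]
```

View pics/p3_scene.png

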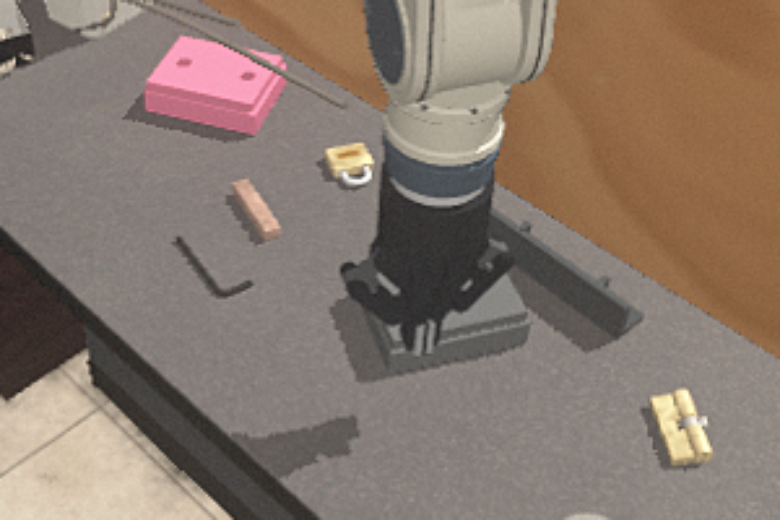

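The scene view is blocked here, but the side view sees the block: centre (549.7,-95.8), long axis -28.8°. I'll lower and push.

Emit:
step_arm(
  targets=[
    [0,0,1,0],
    [0,0,1.5,0],
    [0,0,1.5,0],
    [-0.2,0,1.5,0],
    [-0.4,0,1.5,0],
    [-0.5,0,1.5,0],
    [-0.6,0,1.5,0],
    [-0.7,0,1.5,0],
    [-0.8,0,1.5,0],
    [-0.9,0,1.5,0],
  ],
)

```text
time_s: 7.28
ee_pos: [484.4, -110.7, 10.5]
tool_rot: [3.133, -0.002, -2.089]
force: [-6.7, -3.9, 4.5]
width: -0.007
```

```bash
python3 - <<'E'
from rig import env
from h import *
go(env)
look(env,"p4",(550,-95))
E
```

```text
t 7.28 at [ 484.4 -110.7   10.5] yaw -119.7 F [-6.7 -3.9  4.5] w -0.01
scene c [ 584.5 -111.6] long -127.2 (goal -93.1) size [88.9 53.7] fence x -61.3 y -4.9
   corner u+1 v+1 [ 585. -190.]
   corner u+1 v-1 [ 509. -133.]
   corner u-1 v+1 [660. -91.]
   corner u-1 v-1 [584. -33.]
side c [557.2 -90.1] long -35.2 (goal -93.1) size [ 89.9 121.3] fence x -89.7 y 15.0
   corner u+1 v+1 [636. -87.]
   corner u+1 v-1 [ 581. -165.]
   corner u-1 v+1 [533. -15.]
   corner u-1 v-1 [479. -93.]
```

View pics/p4_side.png

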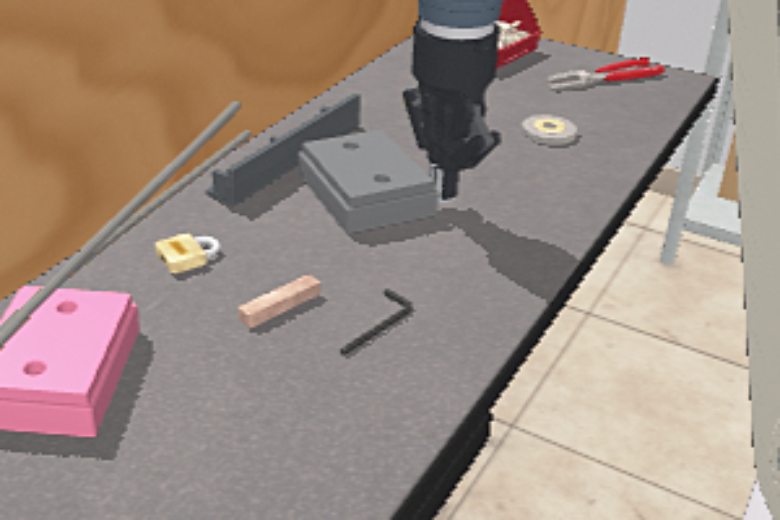

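The block turned 6.4° for 9 mm of travel. Pushing in nearly pure +y gives more turn per millimetre, so I'll follow an arc and turn the tool with the block.

```bash
cat >> h.py <<'E'
def arc(env,a0,da,n,st,dyaw):
    s=env.sense();p=s["ee_pos"][:2].copy();y=np.degrees(s["tool_rot"][2]);tg=[]
    for k in range(n):
        a=np.radians(a0+da*k);p=p+st*np.array([np.cos(a),np.sin(a)]);y+=dyaw;tg.append((p[0],p[1],10,y))
    go(env,*tg)
E
python3 - <<'E'
from rig import env
from h import *
arc(env,84,-2,10,3.5,-2.2)
E
```

```text
t 7.38 at [ 484.7 -110.3   10.4] yaw -119.6 F [-4.4 -2.4  2.5] w -0.0
  row [-0.08, 0.035, 0.01] 2.2
  row [-0.162, 0.067, 0.011] 4.4
  row [-0.244, 0.097, 0.011] 6.6
  row [-0.327, 0.123, 0.011] 8.8
  row [-0.412, 0.147, 0.011] 11.0
  row [-0.497, 0.167, 0.011] 13.2
  row [-0.582, 0.185, 0.011] 15.4
  row [-0.669, 0.2, 0.011] 17.6
  row [-0.755, 0.211, 0.011] 19.8
  row [-0.842, 0.22, 0.011] 22.0
```

Emit:
step_arm(
  targets=[
    [-0.08,0.035,0.01,2],
    [-0.16,0.07,0.01,4],
    [-0.24,0.1,0.01,6],
    [-0.33,0.12,0.01,9],
    [-0.41,0.15,0.01,11],
    [-0.5,0.17,0.01,13],
    [-0.58,0.185,0.01,15],
    [-0.67,0.2,0.01,17],
    [-0.755,0.21,0.01,20],
    [-0.84,0.22,0.01,22],
  ],
)

```text
time_s: 8.62
ee_pos: [492.8, -77.0, 10.4]
tool_rot: [3.135, -0.007, -2.474]
force: [-5.2, -3.7, 5.2]
width: -0.0
```

```bash
python3 - <<'E'
from rig import env
from h import *
go(env)
look(env,"p5",(565,-80))
E
```

```text
t 8.62 at [492.8 -77.   10.4] yaw -141.7 F [-5.2 -3.7  5.2] w -0.0
scene c [ 584.8 -102.5] long -142.0 (goal -93.1) size [92.  64.4] fence x -61.5 y 4.2
   corner u+1 v+1 [ 565. -178.]
   corner u+1 v-1 [ 506. -103.]
   corner u-1 v+1 [ 663. -101.]
   corner u-1 v-1 [605. -27.]
side c [569.6 -80.1] long -52.3 (goal -93.1) size [ 86.8 123.2] fence x -77.9 y 25.7
   corner u+1 v+1 [ 645. -101.]
   corner u+1 v-1 [ 570. -159.]
   corner u-1 v+1 [569.  -2.]
   corner u-1 v-1 [494. -60.]
```

View pics/p5_side.png

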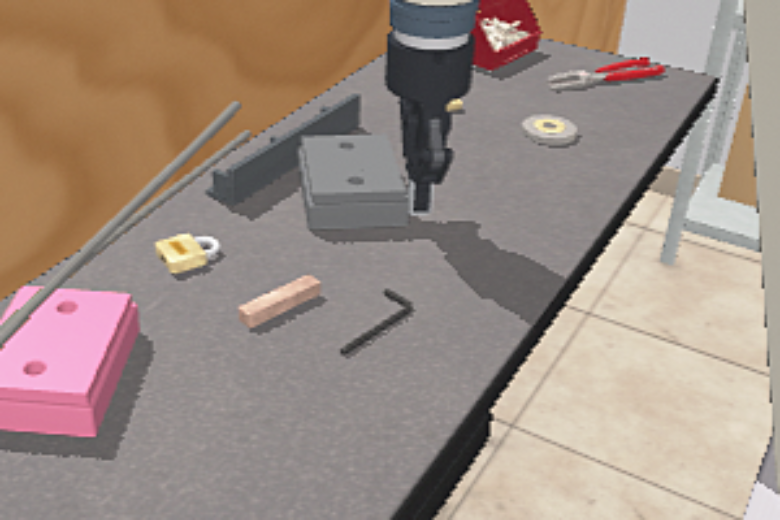

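It turned 17°, and the far corner is almost at the fence. I'll continue the arc.

```bash
python3 - <<'E'
from rig import env
from h import *
arc(env,62,-2,10,3.5,-2)
E
```

```text
t 8.72 at [493.  -76.8  10.4] yaw -141.7 F [-4.4 -2.3  3.2] w -0.0
  row [-0.08, 0.035, 0.009] 2.0
  row [-0.161, 0.067, 0.008] 4.0
  row [-0.244, 0.097, 0.008] 6.0
  row [-0.327, 0.124, 0.008] 8.0
  row [-0.411, 0.147, 0.007] 10.0
  row [-0.496, 0.168, 0.007] 12.0
  row [-0.582, 0.186, 0.006] 14.0
  row [-0.668, 0.201, 0.006] 16.0
  row [-0.755, 0.212, 0.006] 18.0
  row [-0.842, 0.221, 0.005] 20.0
```

Emit:
step_arm(
  targets=[
    [-0.08,0.035,0.01,2],
    [-0.16,0.07,0.01,4],
    [-0.24,0.1,0.01,6],
    [-0.33,0.12,0.01,8],
    [-0.41,0.15,0.01,10],
    [-0.5,0.17,0.01,12],
    [-0.58,0.185,0.01,14],
    [-0.67,0.2,0.01,16],
    [-0.755,0.21,0.01,18],
    [-0.84,0.22,0.01,20],
  ],
)

```text
time_s: 9.98
ee_pos: [504.7, -47.5, 8.7]
tool_rot: [3.131, -0.024, -2.823]
force: [-38.6, -0.5, 26.6]
width: -0.0
```

```bash
python3 - <<'E'
from rig import env
from h import *
go(env)
look(env,"p6",(580,-75))
E
```

```text
t 9.97 at [504.7 -47.5   8.7] yaw -161.8 F [-38.6  -0.5  26.6] w -0.0
scene c [584.8 -84.8] long -155.6 (goal -93.1) size [91.7 85.5] fence x -62.4 y 21.9
   corner u+1 v+1 [ 548. -154.]
   corner u+1 v-1 [508. -67.]
   corner u-1 v+1 [ 661. -102.]
   corner u-1 v-1 [622. -16.]
side c [578.4 -67.5] long -66.5 (goal -93.1) size [ 86.6 119.8] fence x -69.8 y 38.8
   corner u+1 v+1 [ 647. -106.]
   corner u+1 v-1 [ 560. -144.]
   corner u-1 v+1 [597.   9.]
   corner u-1 v-1 [510. -29.]
```

View pics/p6_side.png

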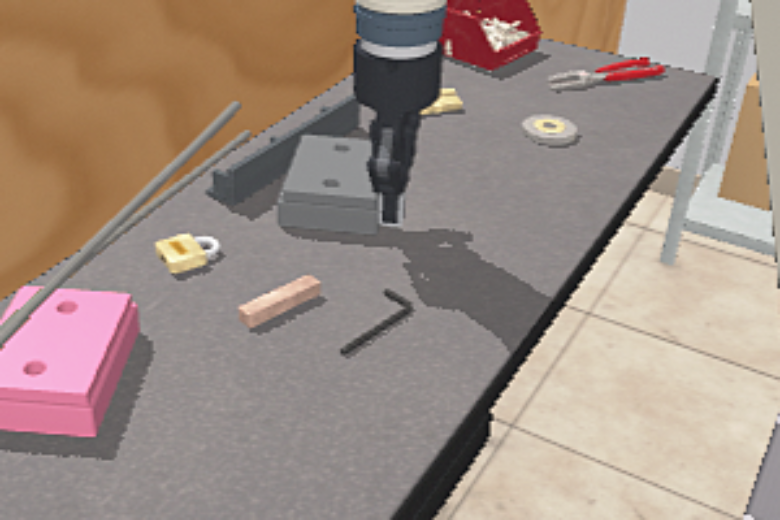

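The far corner has jammed on the fence (38 N), so I'm stopping that push. The block sits at y=+39 along the fence with 26.6° still to turn. Pushing the left short face near its fence-side corner towards -y will both turn it the right way and bring it back towards the middle.

```bash
python3 - <<'E'
from rig import env
from h import *
go(env,(480,-55,10,198),(480,-55,70,198),(520,20,70,155),(573,27,70,113.5))
E
```

```text
t 10.07 at [506.3 -47.    8.6] yaw -161.7 F [-28.3   3.3  14.8] w -0.0
  row [0.687, 0.016, -0.021] 0.3
  row [0.718, 0.033, -1.521] 0.3
  row [-0.819, 1.5, -1.537] 43.3
  row [-2.132, 1.251, -1.567] 84.8
```

Emit:
step_arm(
  targets=[
    [0.3,0,0,0],
    [0.7,0,0,0],
    [0.7,0,-0.8,0],
    [0.7,0,-1.5,5],
    [0.3,0.5,-1.5,15],
    [-0.3,1,-1.5,25],
    [-0.8,1.5,-1.5,35],
    [-1.5,1.4,-1.5,45],
    [-2.1,1.25,-1.55,55],
    [-2.13,1.25,-1.55,65],
    [-2.13,1.25,-1.55,75],
    [-2.13,1.25,-1.55,85],
  ],
)

```text
time_s: 11.58
ee_pos: [573.0, 26.5, 69.5]
tool_rot: [-3.123, -0.012, 1.971]
force: [-0.3, -0.1, 0.4]
width: -0.004
```

```bash
python3 - <<'E'
from rig import env
from h import *
go(env,(573,27,10,113.5))
look(env,"p7",(580,-72))
E
```

```text
t 11.57 at [573.   26.5  69.5] yaw 112.9 F [-0.3 -0.1  0.4] w -0.0
  row [-0.008, 0.033, 1.487] -0.6
scene c [578.5 -70.4] long -67.0 (goal -93.1) size [ 91.2 115.7] fence x -69.5 y 35.9
   corner u+1 v+1 [ 647. -109.]
   corner u+1 v-1 [ 559. -146.]
   corner u-1 v+1 [598.   6.]
   corner u-1 v-1 [510. -31.]
side c [578.7 -68.5] long -66.8 (goal -93.1) size [ 87. 123.] fence x -69.4 y 37.8
   corner u+1 v+1 [ 647. -107.]
   corner u+1 v-1 [ 560. -145.]
   corner u-1 v+1 [598.   8.]
   corner u-1 v-1 [510. -30.]
```

View pics/p7_scene.png

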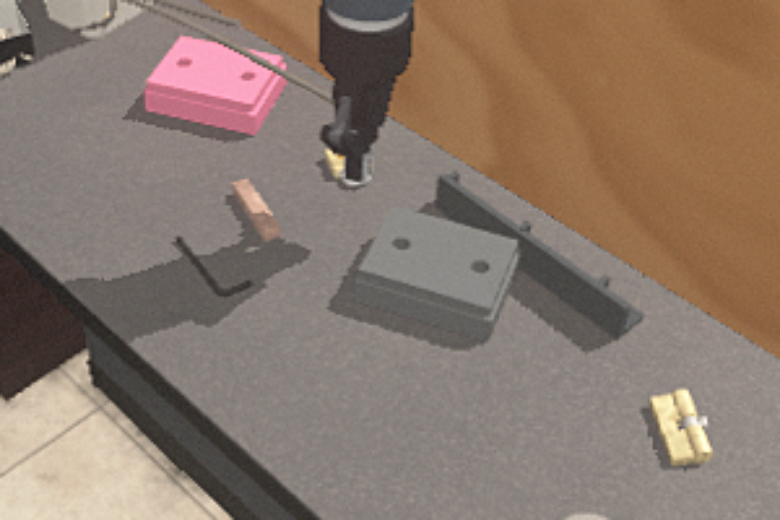

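View pics/p7_side.png

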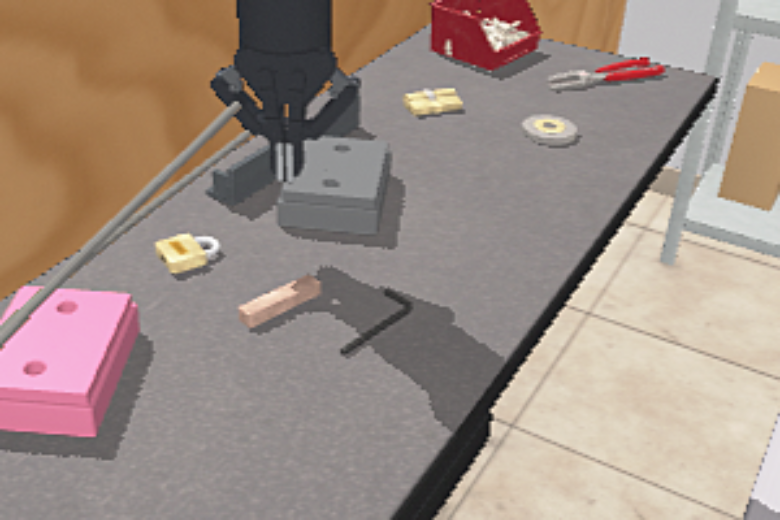

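Both views agree: centre (578.6,-69.5), long axis -67°, y +37 along the fence, with the pusher hovering clear of the padlock. I'll lower and push towards -y.

Emit:
step_arm(
  targets=[
    [0,0,0.8,0],
    [0,0,1.48,0],
    [0,0,1.48,0],
    [-0.2,0,1.48,0],
    [-0.35,0,1.48,0],
    [-0.43,-0.03,1.48,1],
    [-0.5,-0.06,1.48,2],
    [-0.57,-0.09,1.48,3],
    [-0.64,-0.12,1.48,4],
    [-0.71,-0.15,1.48,5],
  ],
)

```text
time_s: 12.92
ee_pos: [578.0, -0.7, 11.1]
tool_rot: [-3.124, -0.012, 1.887]
force: [0.6, 6.9, 3.7]
width: -0.005
```

```bash
python3 - <<'E'
from rig import env
from h import *
go(env)
look(env,"p8",(580,-72))
E
```

```text
t 12.93 at [578.   -0.7  11.1] yaw 108.1 F [0.6 6.9 3.7] w -0.0
scene c [578.2 -81.7] long -67.6 (goal -93.1) size [ 92.1 116.5] fence x -69.2 y 24.6
   corner u+1 v+1 [ 646. -121.]
   corner u+1 v-1 [ 558. -158.]
   corner u-1 v+1 [598.  -6.]
   corner u-1 v-1 [510. -42.]
side c [560.1 -87.8] long -67.5 (goal -93.1) size [ 50.  121.3] fence x -87.0 y 17.5
   corner u+1 v+1 [ 628. -127.]
   corner u+1 v-1 [ 540. -164.]
   corner u-1 v+1 [580. -12.]
   corner u-1 v-1 [492. -48.]
```

View pics/p8_scene.png

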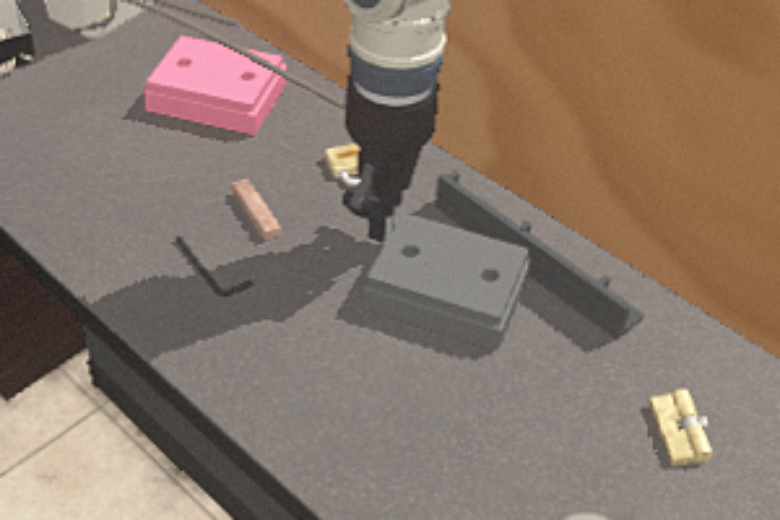

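The block slid -y along the fence to y=+25 without turning. I'll push further with a slight +x component, which turns it and leaves room for the final turn.

```bash
python3 - <<'E'
from rig import env
from h import *
arc(env,-62,0,8,3.5,-0.5)
E
```

```text
t 13.03 at [577.9  -1.1  11. ] yaw 108.1 F [0.9 5.6 2.5] w 0.0
  row [-0.087, 0.015, 0.025] 0.5
  row [-0.173, 0.03, 0.024] 1.0
  row [-0.259, 0.045, 0.022] 1.5
  row [-0.345, 0.06, 0.021] 2.0
  row [-0.431, 0.075, 0.02] 2.5
  row [-0.517, 0.09, 0.019] 3.0
  row [-0.604, 0.105, 0.017] 3.5
  row [-0.69, 0.12, 0.016] 4.0
```

Emit:
step_arm(
  targets=[
    [-0.09,0.015,0,0],
    [-0.17,0.03,0,0],
    [-0.26,0.045,0,1],
    [-0.345,0.06,0,2],
    [-0.43,0.075,0,3],
    [-0.52,0.09,0,4],
    [-0.6,0.105,0,4],
    [-0.69,0.12,0,4],
  ],
)

```text
time_s: 14.02
ee_pos: [591.4, -25.2, 11.2]
tool_rot: [-3.125, -0.012, 1.817]
force: [-0.4, 8.3, 4.1]
width: -0.002
```

```bash
python3 - <<'E'
from rig import env
from h import *
go(env)
look(env,"p9",(585,-95),views=("scene",))
E
```

```text
t 14.03 at [591.4 -25.2  11.2] yaw 104.1 F [-0.4  8.3  4.1] w -0.0
scene c [ 578. -105.] long -77.8 (goal -93.1) size [ 89.6 117.2] fence x -68.2 y 1.3
   corner u+1 v+1 [ 638. -156.]
   corner u+1 v-1 [ 545. -176.]
   corner u-1 v+1 [611. -34.]
   corner u-1 v-1 [518. -54.]
```

View pics/p9_scene.png

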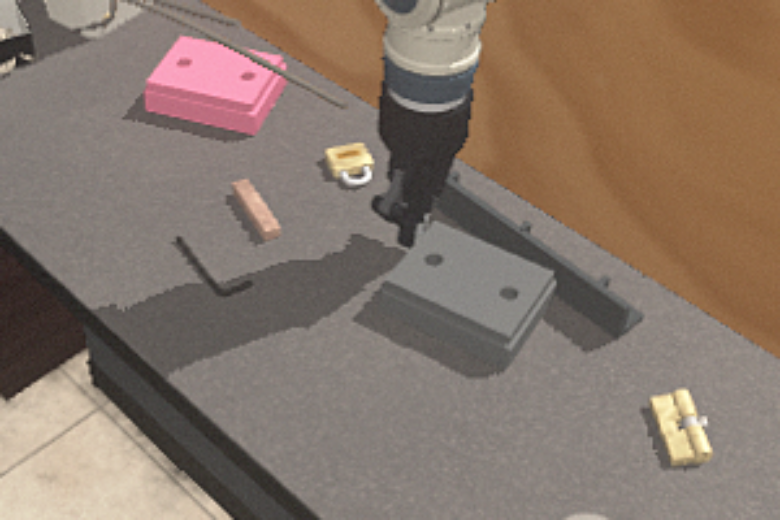

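y is now +1.3 and the long axis is at -77.8°. Next comes the near face at its left end, pushed towards the fence.

```bash
python3 - <<'E'
from rig import env
from h import *
go(env,(588,0,10,104),(588,0,70,104),(493,-80,70,183))
E
```

```text
t 14.07 at [591.6 -25.6  11.3] yaw 104.1 F [0.4 5.8 3.9] w -0.0
  row [0.641, 0.069, 0.038] 0.1
  row [0.659, 0.043, -1.462] 0.1
  row [-0.701, -2.748, -1.43] -78.9
```

Emit:
step_arm(
  targets=[
    [0.3,0,0,0],
    [0.65,0.05,0,0],
    [0.65,0.05,-0.8,0],
    [0.65,0.05,-1.46,-10],
    [0.4,-0.6,-1.46,-20],
    [0.1,-1.2,-1.46,-30],
    [-0.3,-1.8,-1.46,-40],
    [-0.6,-2.4,-1.46,-50],
    [-0.7,-2.75,-1.46,-60],
    [-0.7,-2.75,-1.46,-70],
    [-0.7,-2.75,-1.46,-79],
    [-0.7,-2.75,-1.46,-79],
  ],
)

```text
time_s: 15.58
ee_pos: [492.9, -79.5, 71.3]
tool_rot: [3.134, -0.019, -3.088]
force: [0.1, 1.0, -0.1]
width: -0.001
```

```bash
python3 - <<'E'
from rig import env
from h import *
go(env,(493,-80,10,183),(513,-80,10,183),(537,-80,10,183))
look(env,"p10",(580,-105))
E
```

```text
t 15.57 at [492.9 -79.5  71.3] yaw -176.9 F [ 0.1  1.  -0.1] w -0.0
  row [-0.032, -0.025, 1.531] 0.1
  row [-0.531, -0.052, 1.522] 0.1
  row [-1.13, -0.084, 1.51] 0.1
scene c [ 578.1 -110.2] long -77.8 (goal -93.1) size [ 90.5 107.7] fence x -67.8 y -3.9
   corner u+1 v+1 [ 638. -161.]
   corner u+1 v-1 [ 545. -181.]
   corner u-1 v+1 [611. -39.]
   corner u-1 v-1 [519. -59.]
side c [ 578.5 -103.4] long -77.3 (goal -93.1) size [ 88.2 122.7] fence x -67.7 y 2.9
   corner u+1 v+1 [ 639. -154.]
   corner u+1 v-1 [ 546. -175.]
   corner u-1 v+1 [611. -32.]
   corner u-1 v-1 [518. -53.]
```

View pics/p10_side.png

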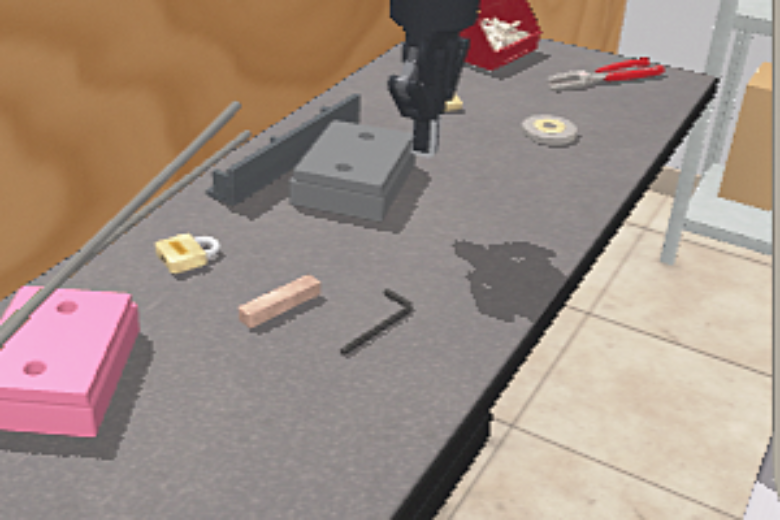

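The block is unmoved by the repositioning, with the pusher ready at the left part of the near face. I'll lower and push +x.

Emit:
step_arm(
  targets=[
    [0,0.15,0.8,0],
    [0,0.15,1.5,0],
    [0,0.15,1.53,0],
    [-0.25,0.13,1.53,0],
    [-0.45,0.12,1.53,0],
    [-0.54,0.1,1.53,0],
    [-0.63,0.1,1.53,0],
    [-0.72,0.1,1.53,0],
    [-0.81,0.1,1.53,0],
    [-0.9,0.1,1.53,0],
  ],
)

```text
time_s: 16.92
ee_pos: [526.2, -72.6, 9.6]
tool_rot: [3.132, -0.021, -3.09]
force: [-10.9, 4.1, 7.5]
width: -0.0
```

```bash
python3 - <<'E'
from rig import env
from h import *
go(env)
look(env,"p11",(585,-105))
E
```

```text
t 16.93 at [526.2 -72.6   9.6] yaw -177.0 F [-10.9   4.1   7.5] w -0.0
scene c [ 589.7 -111.8] long -83.6 (goal -93.1) size [ 91.3 112.6] fence x -56.1 y -4.9
   corner u+1 v+1 [ 644. -169.]
   corner u+1 v-1 [ 550. -179.]
   corner u-1 v+1 [630. -44.]
   corner u-1 v-1 [536. -55.]
side c [ 590.8 -105.4] long -81.0 (goal -93.1) size [ 85.6 120.6] fence x -55.4 y 1.6
   corner u+1 v+1 [ 648. -160.]
   corner u+1 v-1 [ 554. -175.]
   corner u-1 v+1 [628. -36.]
   corner u-1 v-1 [534. -51.]
```

View pics/p11_side.png

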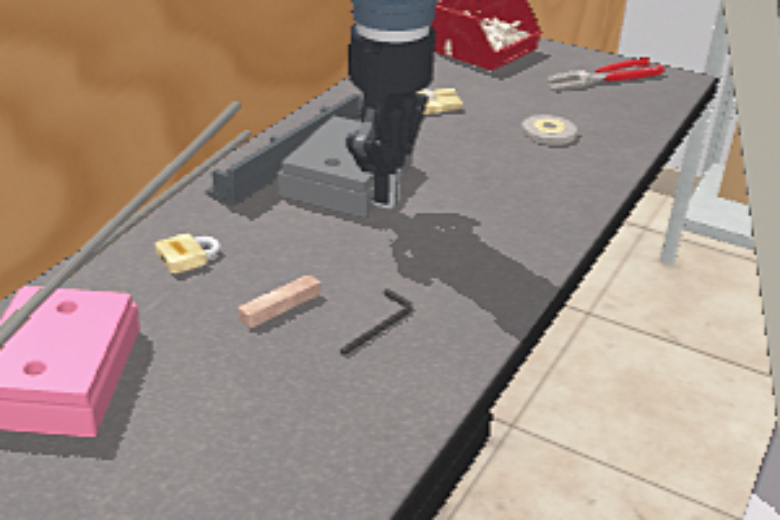

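It is turning and advancing well (-82°, 56 mm from the face). I'll keep going in small steps.

Emit:
step_arm(
  targets=[
    [-0.06,0,0,0],
    [-0.12,0,0,0],
    [-0.18,0,0,0],
    [-0.24,0,0,0],
    [-0.29,0,0,0],
    [-0.33,0,0,0],
  ],
)

```text
time_s: 17.77
ee_pos: [536.6, -70.1, 9.2]
tool_rot: [3.129, -0.027, -3.089]
force: [-14.6, 7.9, 8.2]
width: 0.001
```

```bash
python3 - <<'E'
from rig import env
from h import *
go(env)
look(env,"p12",(595,-105))
E
```

```text
t 17.77 at [536.6 -70.1   9.2] yaw -177.0 F [-14.6   7.9   8.2] w 0.0
scene c [ 594.5 -113.2] long -90.1 (goal -93.1) size [113.2  90. ] fence x -51.3 y -6.0
   corner u+1 v+1 [ 642. -176.]
   corner u+1 v-1 [ 547. -176.]
   corner u-1 v+1 [642. -51.]
   corner u-1 v-1 [547. -51.]
side c [616.8 -88.8] long -54.0 (goal -93.1) size [ 73.3 141.6] fence x -30.3 y 19.6
   corner u+1 v+1 [ 692. -111.]
   corner u+1 v-1 [ 615. -167.]
   corner u-1 v+1 [618. -10.]
   corner u-1 v-1 [542. -66.]
```

Emit:
step_arm(
  targets=[
    [-0.05,0,0,0],
    [-0.1,0,0,0],
    [-0.15,0,0,0],
    [-0.18,0,0,0],
  ],
)

```text
time_s: 18.38
ee_pos: [542.0, -68.5, 9.0]
tool_rot: [3.127, -0.031, -3.089]
force: [-11.5, 5.6, 5.9]
width: -0.004
```

```bash
python3 - <<'E'
from rig import env
from h import *
go(env,(510,-72,9,183),(510,-105,9,176.9),(542,-105,9,176.9))
E
```

```text
t 18.38 at [542.  -68.5   9. ] yaw -177.0 F [-11.5   5.6   5.9] w -0.0
  row [0.803, -0.046, 0.024] 0.0
  row [0.846, -0.87, 0.013] 6.1
  row [0.048, -0.911, -0.012] 6.1
```

I'll back off, shift to the middle of the block and look.

Emit:
step_arm(
  targets=[
    [0.4,0,0,0],
    [0.8,0,0,0],
    [1.5,-0.3,-0.5,2],
    [2,-0.6,-1,4],
    [2,-0.87,-1,6],
    [2,-0.87,-1,6],
  ],
)

```text
time_s: 19.12
ee_pos: [465.8, -108.8, 50.9]
tool_rot: [3.13, -0.031, 3.088]
force: [0.3, 1.4, -0.4]
width: 0.004
```

```bash
cat >> h.py <<'E'
def edges(env,c,views=("scene","side")):
    # line angle along near and far top edges of the raised top
    for n in views:
        d=env.snapshot(n);P=cloud(d)
        f=(P[...,:2]-FA); fx=f@FN; fy=f@FT
        m=(abs(P[...,2]-37.5)<3.5)&(fx>-110)&(fx<-2)&(abs(fy)<75)
        m=cv2.morphologyEx(m.astype(np.uint8),cv2.MORPH_OPEN,np.ones((3,3)))>0
        X,Y=fx[m],fy[m]; lo=[];hi=[]
        for y in np.arange(-50,51,6):
            s=X[abs(Y-y)<3]
            if len(s)>8: lo.append((y,np.percentile(s,3)));hi.append((y,np.percentile(s,97)))
        for t,e in(("near",lo),("far",hi)):
            e=np.array(e);p=np.polyfit(e[:,0],e[:,1],1);print(n,t,"angle rad vs fence",p[0].round(4),"fx at mid",p[1].round(1),e[:,1].round(0).astype(int).tolist())
        # fence face remeasured at plate height 8..36
        g=(P[...,2]>41.0-4)&(P[...,2]<44)&(fx>-3)&(fx<15)&(abs(fy)<100)
        s=[(y,np.percentile(fx[g&(abs(fy-y)<6)],5)) for y in range(-95,96,10) if (g&(abs(fy-y)<6)).sum()>5]
        s=np.array(s); print("   fence top front edge slope",np.polyfit(s[:,0],s[:,1],1).round(4))
E
python3 - <<'E'
from rig import env
from h import *
go(env)
look(env,"p13",(598,-105)); edges(env,None)
E
```

```text
t 19.12 at [ 465.8 -108.8   50.9] yaw 176.9 F [ 0.3  1.4 -0.4] w 0.0
scene c [ 598.  -111.4] long -93.0 (goal -93.1) size [120.3  89.5] fence x -47.9 y -4.0
   corner u+1 v+1 [ 642. -176.]
   corner u+1 v-1 [ 547. -171.]
   corner u-1 v+1 [649. -51.]
   corner u-1 v-1 [554. -47.]
side c [ 598.  -108.9] long -93.0 (goal -93.1) size [124.7  88.2] fence x -48.0 y -1.5
   corner u+1 v+1 [ 642. -174.]
   corner u+1 v-1 [ 547. -169.]
   corner u-1 v+1 [649. -49.]
   corner u-1 v-1 [554. -44.]
scene near angle rad vs fence 0.2826 fx at mid -81.9 [-88, -89, -89, -91, -87, -89, -89, -88, -86, -89, -90, -85, -80, -75, -69, -63, -54]
scene far angle rad vs fence 0.0005 fx at mid -7.2 [-9, -5, -8, -7, -7, -8, -7, -6, -9, -10, -7, -8, -9, -5, -6, -9, -6]
   fence top front edge slope [-0.0026 -0.3918]
side near angle rad vs fence -0.0236 fx at mid -90.2 [-90, -83, -90, -91, -91, -90, -90, -90, -90, -90, -91, -92, -91, -90, -91, -91, -90]
side far angle rad vs fence -0.01 fx at mid -8.0 [-7, -6, -7, -9, -9, -8, -7, -9, -8, -9, -7, -9, -8, -11, -5, -8, -9]
   fence top front edge slope [ 0.0057 -0.5698]
```

View pics/p13_side.png

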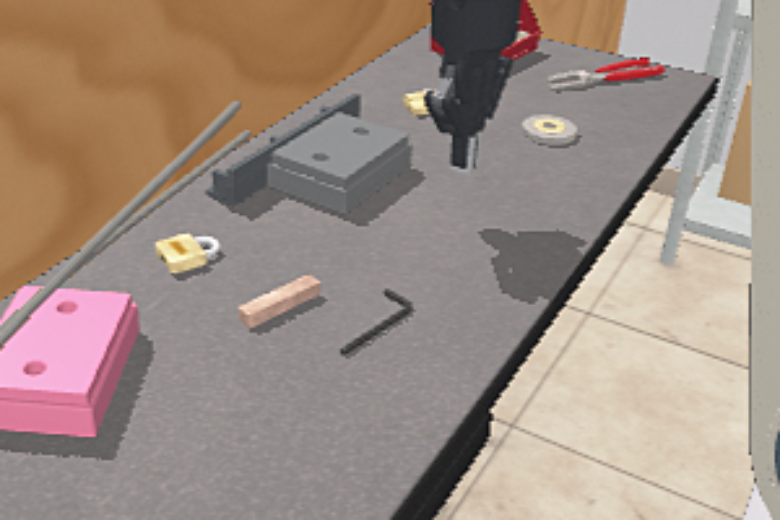

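View pics/p13_scene.png

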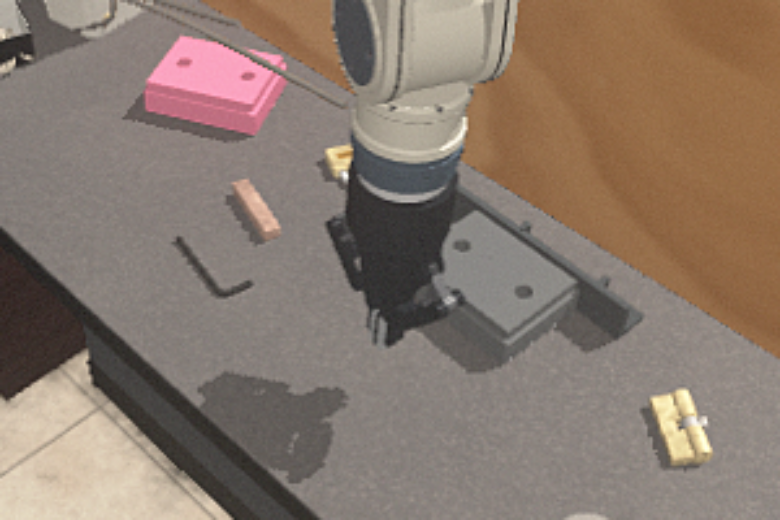

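The block is flush, at 48.0 mm and -93.0° in both views, with y about -3. One gentle seating push at the middle confirms contact.

Emit:
step_arm(
  targets=[
    [-0.8,0,0.5,0],
    [-1.1,0,1,0],
    [-1.3,0,1.02,0],
    [-1.5,0,1.02,0],
    [-1.65,0,1.02,0],
    [-1.75,0,1.02,0],
    [-1.82,0,1.02,0],
    [-1.88,0,1.02,0],
    [-1.94,0,1.02,0],
    [-1.98,0,1.02,0],
  ],
)

```text
time_s: 20.58
ee_pos: [540.0, -110.9, 6.9]
tool_rot: [3.13, -0.039, 3.09]
force: [-18.9, -0.8, 14.2]
width: -0.001
```

The push met 19 N of resistance with the tip at x=540, so the block is seated against the fence. Backing off and clearing the hand.

Emit:
step_arm(
  targets=[
    [0.2,0,0,0],
    [0.6,0,0,0],
    [1.2,0,-0.3,0],
    [2.2,0,-1.5,0],
    [3.2,0,-3,0],
    [3.6,0.5,-4,0],
    [3.6,2,-4,0],
    [3.6,3.5,-4,0],
    [3.6,5,-4,0],
    [3.6,6,-4,0],
    [3.6,6,-4,0],
    [3.6,6,-4,0],
  ],
)

```text
time_s: 22.08
ee_pos: [414.7, 133.8, 175.0]
tool_rot: [3.13, -0.039, 3.09]
force: [-0.4, 0.8, -0.2]
width: 0.002
```

```bash
python3 - <<'E'
from rig import env
from h import *
go(env)
look(env,"p14",(598,-105)); edges(env,None)
for n in("scene","side"):
    d=env.snapshot(n)
    for nm,b,z in(("hex",(430,500,40,140),(3,15)),("cop",(490,560,60,160),(6,22)),("pad",(590,680,60,130),(5,22)),("cyl",(560,660,-360,-270),(7,26)),("cut",(380,520,-400,-270),(5,18))):
        P,m=toppts(d,*z,b); q=P[m]
        if len(q): print("  ",nm,len(q),np.percentile(q,2,axis=0).round(),np.percentile(q,98,axis=0).round())
E
```

```text
t 22.07 at [414.7 133.8 175. ] yaw 177.1 F [-0.4  0.8 -0.2] w 0.0
scene c [ 597.8 -111. ] long -92.9 (goal -93.1) size [120.3  89.8] fence x -48.1 y -3.6
   corner u+1 v+1 [ 642. -176.]
   corner u+1 v-1 [ 547. -171.]
   corner u-1 v+1 [648. -51.]
   corner u-1 v-1 [553. -46.]
side c [ 597.7 -108.8] long -92.7 (goal -93.1) size [119.6  89.7] fence x -48.3 y -1.5
   corner u+1 v+1 [ 642. -173.]
   corner u+1 v-1 [ 547. -169.]
   corner u-1 v+1 [648. -49.]
   corner u-1 v-1 [553. -44.]
scene near angle rad vs fence 0.0052 fx at mid -90.1 [-89, -91, -89, -91, -89, -92, -91, -90, -91, -90, -90, -91, -91, -90, -90, -87, -90]
scene far angle rad vs fence -0.0026 fx at mid -7.5 [-6, -8, -7, -7, -9, -8, -9, -8, -6, -6, -7, -8, -9, -6, -8, -8, -8]
   fence top front edge slope [ 0.0021 -0.4801]
side near angle rad vs fence -0.376 fx at mid -80.1 [-57, -57, -64, -67, -71, -76, -74, -82, -81, -90, -89, -90, -89, -90, -90, -89, -91]
side far angle rad vs fence -0.0039 fx at mid -8.1 [-6, -5, -9, -9, -7, -8, -15, -7, -10, -9, -7, -4, -8, -13, -7, -6, -8]
   fence top front edge slope [ 1.000e-04 -3.578e-01]
   hex 74 [432.  41.   3.] [460. 128.   8.]
   cop 167 [508.  71.   6.] [538. 142.  16.]
   pad 197 [615.  64.   6.] [657. 115.  15.]
   cyl 418 [ 568. -342.    8.] [ 619. -285.   18.]
   cut 635 [ 429. -352.    6.] [ 484. -300.   11.]
   hex 92 [432.  47.   3.] [459. 135.   6.]
   cop 235 [507.  77.   7.] [539. 147.  15.]
   pad 223 [614.  70.   6.] [658. 121.  14.]
   cyl 76 [ 568. -336.    7.] [ 600. -290.   17.]
   cut 161 [ 430. -351.    5.] [ 483. -295.   10.]
```

View pics/p14_scene.png

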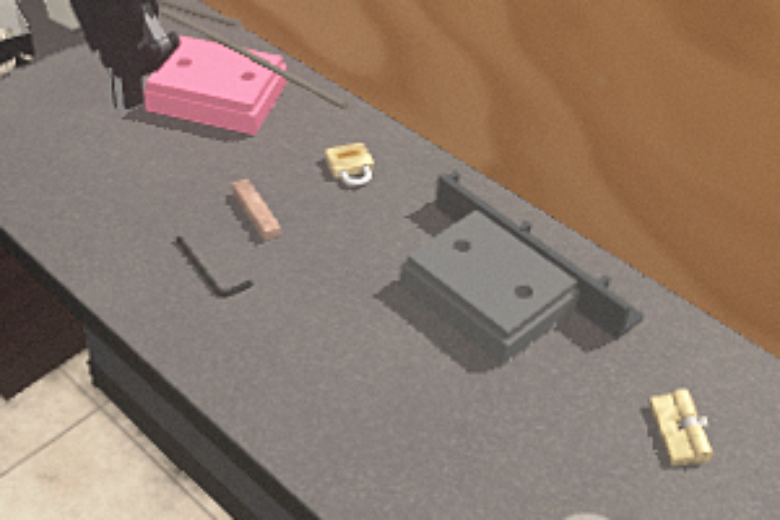

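View pics/p14_side.png

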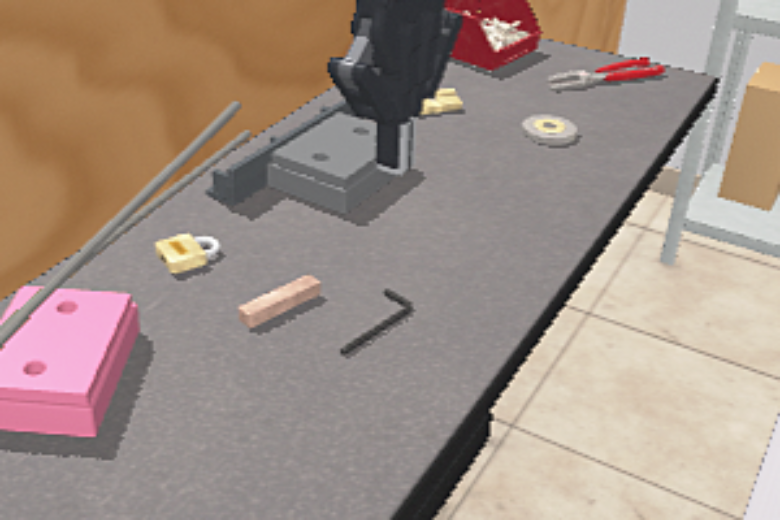

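The block lies flush along the fence, at about (490,285) in the scene crop. The hand is clear at z=175, and the small things are where they started. Handing in.

```bash
python3 - <<'E'
from rig import env
print(env.hand_in())
E
```

```text
the job is handed in; nothing more can be done
None
```

I walked the block round about 75° clockwise with the shut fingertips at its corners and slid it flush to the fence, and handed in at about 22 s. A last push at the middle of its near side met 19 N of resistance, so it was seated. Then I raised the hand clear, to z = 175 mm with about 0 N on it.

**Last checks:**
- **Block:** both views put its centre about 48 mm in front of the face (51 mm allowed). It is 1.5 to 4 mm from the fence middle, and within 0.01 rad of parallel.
- **Small things:** all five are where they started, within 1 to 2 mm in the measurable readings. The arm partly hid the lock cylinder in the last side view, so for that one I relied on the scene view.

**What disagreed:**
- **Edge fits:** two of the near-edge line fits were spoiled by the arm blocking the view (scene view before the last push, side view after it). I discounted those readings.
- **Jam:** partway through, a corner jammed on the fence at about 39 N. I backed off and pushed from the left end instead.

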